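Drive the stuck adapter sleeve out of the tube block

TASK

The orange adapter sleeve is stuck in its bore in the grey metal tube block. Take the blue-handled drift from the tool rack, push the orange sleeve down and out of the block with it so that it drops into the tray below, and leave the drift standing in the cleared bore, its collar resting on the block. Leave the white sleeve in its bore.

Things in the scene. Friction and masses are not known exactly. Their poses are not given: they have to be found in the camera images.
- stand: Fixed stand: grey open tray 130 x 220 mm (floor 6, walls 22 high) under a level grey metal block on two legs. Block 80 (x) by 206 (y) by 45 mm thick, underside 75 and top 120 mm above the bench. Two vertical 32 mm through bores at x = 0, y = -40 and +40 mm: one holds the orange sleeve, the other the white, either way round. Origin: centre of the underside, on the bench; y along the block.
- orange_sleeve_center (a point): Centre of the orange sleeve, a solid plastic cylinder 30 mm in diameter, 34 mm high, 30 g, upright in its bore, its top 3 mm below the block's top. Spring plungers in the bore wall grip it: pushing it down takes about 7 to 12 N; after about 30 mm it comes free and drops into the tray. At the start its x, y are those of its bore.
- white_sleeve_center (a point): Centre of the white adapter sleeve, the same size, in the other bore. It stays there.
- drift_grip (a point): Middle of the drift's blue handle (round, 24 mm wide, 75 long): 38 mm below its top, 45 above the underside of the 48 mm wide steel collar, 100 above the flat tip of the 16 mm steel rod. About 0.22 kg. Stands upright, collar on a white rack 62 mm high, 90 mm from tools with red and black handles; lift over 60 mm to clear. Collar down on the block: this point is 165 mm above the bench. Grip with 30 N.
There are look-alikes about, which are no part of the job. Leave any green, purple or turquoise look-alike of the part that bears drift_grip alone.

How it is judged:
On the way, in this order (a step that is already met when the one before it is completed fails the run):
1. the drift presses on the orange sleeve while it is still in its bore (contact force between drift and orange_sleeve above 1 N and z of orange_sleeve_center in the frame of stand above 0.07 m), for 0.04 s.
2. the orange sleeve is out of the block, in the tray (z of orange_sleeve_center in the frame of stand below 0.06 m and x of orange_sleeve_center in the frame of stand between -0.07 and 0.07 m and y of orange_sleeve_center in the frame of stand between -0.115 and 0.115 m), for 0.1 s.
At the end, for the whole second after the job is handed in: The orange sleeve lies in the tray under the block, at rest. The drift stands in the cleared bore, within 15 mm of its axis along and across the block, upright within 10 degrees, its collar down on the block (within 7 mm), let go and at rest (all of step 2 and linear speed of each of orange_sleeve, drift below 0.03 m/s and (y of drift_grip in the frame of stand between -0.055 and -0.025 m or y of drift_grip in the frame of stand between 0.025 and 0.055 m) and x of drift_grip in the frame of stand between -0.015 and 0.015 m and z of drift_grip in the frame of stand below 0.172 m and angle between drift_grip's own z axis and vertical below 0.175 rad); the robot touches nothing.
It fails at once if the white sleeve is moved by more than 10 mm (distance of white_sleeve_center from where it was at the start of the episode above 0.01 m).
It also fails if it takes over 42 s, if anything falls off the work surface, if the arm or the gripper's body presses on something with over 40 N, if the wrist force passes 120 N, or if a joint passes its speed limit or range.

ROBOT

A 7-joint arm with a two-finger parallel gripper is mounted at the origin on the work surface. World frame = base frame: x ahead of the robot, y to its left, z up, the work surface at z = 0. Lengths are in m, angles in rad, forces in N, time in s.
With the tool pointing down it reaches from about 0.425 to 0.925 m from the base axis. Payload 6.8 kg.
Tool frame: the origin (TCP) lies midway between the tips of the shut fingers; the grasp point (between the pads) lies 19 mm behind it; z points along the fingers, y is the direction in which the jaws open and shut (so a half turn about z gives the same grasp; the last joint's range is limited). The gripper opens to 85 mm and grips with 20 to 120 N. Pads are 22 mm wide; open, the fingers measure 114 mm over their backs; the gripper's body (76 mm by 85 mm) begins 54 mm behind the grasp point. The pads swing forward as they close: fully open they stand 13 mm farther back than shut.
Start: joints at [-1.328, 0.477, 0.022, 1.555, -0.011, 1.109, -0.083], TCP at [0.232, 0.634, 0.231] pointing down, gripper open.
Joint ranges: [-2.96, 2.96], [-0.34, 2.1], [-1.41, 1.46], [0.24, 2.44], [-1.37, 4.51], [0.17, 1.92], [-2.96, 2.96]. Speed limits (rad/s): [2.39, 2.39, 3.14, 3.14, 3.14, 3.14, 3.14].

INTERFACE

Orientations are given as a rotation vector (axis times angle).
In Python, from bench import r gives the robot as it stands. The module is installed in compiled form; this text tells all that it offers.
- The arm moves only by the tool play_rows, never from a script. Its argument "plan" is a list of rows, each a list of 7 numbers: the shift along the world's x, y, z in mm, then the turn, a rotation vector about the world's x, y, z in rad, then the finger opening in mm, from 0 to 85.4. A call has 1 to 12 rows; each row is the pose to reach, as a shift and turn from the pose commanded when the call began; what a row does not reach only later rows make up. A row lasts 1/10 s, in which the tool goes at most 50 mm and 8.59 degrees, less where a joint would pass 70% of its speed; a pose out of reach is approached as far as the arm can. A call with a gripper value outside its range is refused whole. The fingers move at their own pace and stop on an object; "grip_force" is the grip in N (left out, the last holds). Time passes only in rows, so rows that repeat a pose let the fingers close. It gives the time, the measured TCP pose, the force and the opening at its end, in the units of the state.
- r.get_obs(): the state, without advancing time (a new reading comes with each control period).
- r.grab_frame(name): name is "scene" or "side" or "wrist"; returns a dict with "color" (480x640x3 uint8, blue, green, red), "z_map" (480x640 float32, m along the optical axis (not along the pixel's ray), 0 where there is no reading), "camera_matrix" (3x3 intrinsics, pixels), "k1" (the pictures are not rectified: a ray, as slopes to the right and down, at radius r is drawn at 1 + k1 r^2 times it, then the intrinsics apply), "R" (3x3) and "t" (3): a world point X has camera coordinates R X + t. Camera axes: x right, y down, z forward; pixel columns grow to the right and rows downward; lengths in m; the calibration is good to about 2 mm. A picture is of the moment at which its call begins.
- r.hand_in(): hands the job in, once; it reports no verdict.
The state is a dict: "clock": time; "joints": joint angles; "qvel": joint speeds; "tau": joint torques, N m; "tcp_pos": TCP position; "orientation": TCP orientation; "contact_force": force on the tool from outside, world axes, zero at the start; "moment": the same for the moment, N m; "grip_width": finger opening in m.
Only numpy, scipy, OpenCV 4.12 (cv2) and the standard library are available. Lean on these libraries where they do the work, as an engineer would, in place of code of your own. Each camera call takes 0.05 s, during which the arm holds its last target.

## Working session

There is one attempt and no reset: what is moved stays moved. The work goes in short steps, Python scripts to look and compute and a tool call to move; the robot and the scene stay as the last step left them, time stands still between calls to the robot, and variables do not carry over. Pictures are saved under pics/ and viewed, and the job is handed in when it is done.

Besides the shell and the picture viewer there is one more tool, called after ">>>" as name(argument=value, ...) on one line, values as JSON. play_rows: Moves the arm, as the interface text tells. Its arguments: {"type":"object","properties":{"plan":{"type":"array"},"grip_force":{"type":"number"}},"required":["plan"]}

```bash
mkdir -p pics
cat > h.py <<'E'
import numpy as np,cv2
from bench import r
def snap(n,fn):
    f=r.grab_frame(n); cv2.imwrite('pics/'+fn+'.png',f['color']); np.savez('pics/'+fn+'.npz',**{k:np.array(v) for k,v in f.items()}); return f
def load(fn): return dict(np.load('pics/'+fn+'.npz'))
def ray(f,u,v):
    K=f['camera_matrix']; k=float(f['k1'])
    return cv2.undistortPoints(np.array([[[u,v]]],float),K,np.array([k,0,0,0.]))[0,0]
def p3(f,u,v,w=1):
    s=ray(f,u,v); zz=f['z_map'][int(v)-w:int(v)+w+1,int(u)-w:int(u)+w+1]; z=np.median(zz[zz>0])
    return f['R'].T@(np.array([s[0]*z,s[1]*z,z])-f['t'])
def pz(f,u,v,h):
    s=ray(f,u,v); d=f['R'].T@np.array([s[0],s[1],1]); c=-f['R'].T@f['t']
    return c+d*(h-c[2])/d[2]
E
python3 - <<'E'
from h import *
print(r.get_obs())
snap('scene','s0');snap('side','d0')
E
```

```text
{'clock': 0.0, 'joints': array([-1.32810724,  0.47779211,  0.0223534 ,  1.55649022, -0.0115189 ,
        1.10928081, -0.08307486]), 'qvel': array([ 0.0005214 ,  0.0001892 ,  0.00015469,  0.0017681 , -0.00207303,
        0.00114361, -0.00035121]), 'tau': array([-8.40138346e-04, -5.96447933e+01,  1.60758700e+00, -2.81190777e+01,
        1.24991246e-02,  9.52859817e-03, -1.95204825e-05]), 'tcp_pos': array([0.23176593, 0.63331697, 0.23031496]), 'orientation': array([-5.48123067e-01, -3.09320630e+00,  2.87721384e-03]), 'contact_force': array([-0.53982409,  0.1657346 , -1.14937891]), 'moment': array([ 0.0383448 , -0.00508481, -0.03729902]), 'grip_width': 0.0850867107784965}
```

View pics/s0.png

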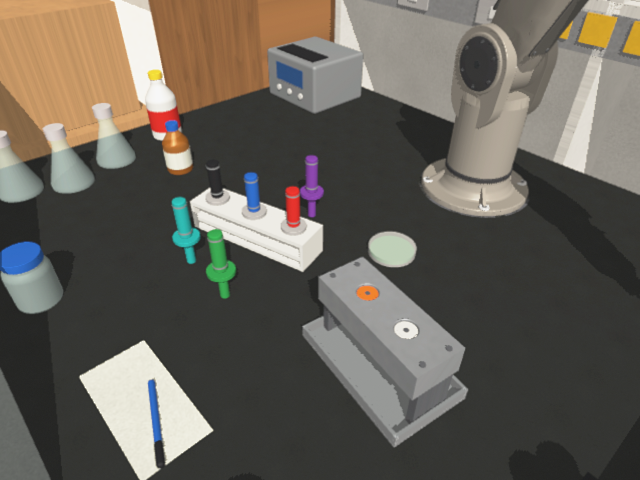

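View pics/d0.png

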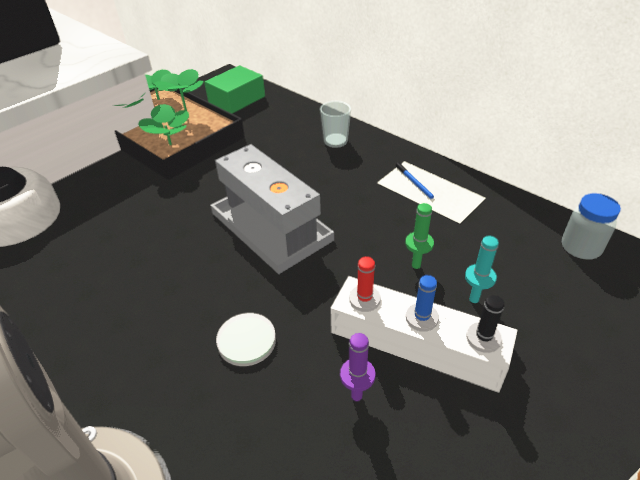

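The scene view shows the orange sleeve at (368,293), the white one at (406,329), and the blue drift with its top at (252,178) and collar at (254,211). In the side view orange is at (279,188), white at (253,168) and the blue top at (428,283).

Run:
```python
from h import *
for fn,pts in (('s0',dict(orange=(368,293),white=(406,329),corner=(342,341))),('d0',dict(orange=(279,188),white=(253,168)))):
    f=load(fn)
    for k,p in pts.items(): print(fn,k,p3(f,*p).round(4),pz(f,*p,.117).round(4))
for fn,cs in (('s0','x'),('d0','x')):
    f=load(fn); c=f['color']; hsv=cv2.cvtColor(c,cv2.COLOR_BGR2HSV)
    def cloud(m):
        vs,us=np.nonzero(m); z=f['z_map'][vs,us]; ok=z>0
        vs,us,z=vs[ok],us[ok],z[ok]
        s=cv2.undistortPoints(np.stack([us,vs],1)[:,None].astype(float),f['camera_matrix'],np.array([float(f['k1']),0,0,0.]))[:,0]
        return (np.c_[s*z[:,None],z]-f['t'])@f['R']
    # orange, blue, block top, all handles
    for n,lo,hi in (('orange',8,22),('blue',105,125),('green',55,70),('purple',135,155),('turq',82,98),('red',-1,5)):
        m=(hsv[...,0]>lo)&(hsv[...,0]<hi)&(hsv[...,1]>140)&(hsv[...,2]>60)
        nn,l,st,ce=cv2.connectedComponentsWithStats(m.astype(np.uint8))
        for i in range(1,nn):
            if 120<st[i,4]<3000:
                P=cloud(l==i)
                print(fn,n,ce[i].round(1),st[i,4],'mean',P.mean(0).round(4),'lo',np.percentile(P,3,0).round(3),'hi',np.percentile(P,97,0).round(3))
    yy,xx=np.mgrid[:480,:640]
    P=cloud(np.ones((480,640),bool))
    # block top pts
    o=np.array([[0]])
    np.save(f'pics/{fn}_cloud.npy',P)
```

```text
s0 orange [0.5237 0.1552 0.1187] [0.5224 0.1541 0.117 ]
s0 white [0.534  0.2324 0.1182] [0.5331 0.2318 0.117 ]
s0 corner [0.5431 0.1288 0.0073] [0.6087 0.1912 0.117 ]
d0 orange [0.524  0.154  0.1166] [0.5236 0.1536 0.117 ]
d0 white [0.5339 0.2305 0.1181] [0.5348 0.2318 0.117 ]
s0 orange [596.6  28.9] 616 mean [-0.4647 -0.021   0.2535] lo [-0.47  -0.054  0.218] hi [-0.46   0.013  0.285]
s0 orange [633.2  40.2] 274 mean [-0.4647  0.0683  0.2454] lo [-0.469  0.055  0.218] hi [-0.46   0.088  0.284]
s0 orange [175.  142.4] 417 mean [ 0.4725 -0.4977  0.0801] lo [ 0.445 -0.517  0.062] hi [ 0.495 -0.483  0.102]
s0 orange [367.1 292.7] 224 mean [0.5237 0.1535 0.1182] lo [0.511 0.141 0.117] hi [0.536 0.166 0.12 ]
s0 blue [289.3  74.2] 364 mean [ 0.0225 -0.6374  0.0933] lo [ 0.019 -0.692  0.072] hi [ 0.026 -0.584  0.114]
s0 blue [252.2 194. ] 289 mean [ 0.4878 -0.1715  0.1066] lo [ 0.4   -0.284  0.002] hi [ 0.499 -0.162  0.133]
s0 blue [ 20.1 257.2] 1124 mean [ 0.8587 -0.2778  0.0969] lo [ 0.831 -0.311  0.087] hi [ 0.885 -0.251  0.103]
s0 blue [154.1 411. ] 393 mean [0.8161 0.0492 0.0124] lo [0
[... 1601 characters left out ...]
 0.599 -0.101  0.01 ] hi [ 0.632 -0.064  0.123]
d0 purple [357.9 362.2] 356 mean [ 0.3457 -0.1653  0.102 ] lo [ 0.341 -0.171  0.078] hi [ 0.355 -0.155  0.125]
d0 purple [358.8 385.6] 369 mean [ 0.3443 -0.1695  0.0519] lo [ 0.331 -0.182  0.007] hi [ 0.357 -0.156  0.067]
d0 turq [489.7 241.9] 166 mean [ 0.6196 -0.1966  0.1339] lo [ 0.607 -0.208  0.133] hi [ 0.628 -0.186  0.139]
d0 turq [480.7 274.2] 958 mean [ 0.6107 -0.1996  0.0715] lo [ 0.596 -0.218  0.009] hi [ 0.632 -0.178  0.123]
d0 red [366.1 263.3] 204 mean [ 0.465  -0.0838  0.1349] lo [ 0.448 -0.099  0.   ] hi [0.582 0.004 0.146]
d0 red [365.1 283.4] 363 mean [ 0.4518 -0.0934  0.1094] lo [ 0.447 -0.1    0.084] hi [ 0.461 -0.082  0.133]
```

Run:
```python
from h import *
from scipy.optimize import least_squares
for fn in('s0','d0'):
    P=np.load(f'pics/{fn}_cloud.npy')
    for n,x,y in(('blue',.482,-.175),('red',.457,-.09),('purple',.352,-.16)):
        Q=P[(np.hypot(P[:,0]-x,P[:,1]-y)<.022)&(P[:,2]>.08)&(P[:,2]<.135)]
        s=least_squares(lambda p:np.hypot(Q[:,0]-p[0],Q[:,1]-p[1])-.012,(x,y),loss='soft_l1',f_scale=.001)
        T=P[(np.hypot(P[:,0]-s.x[0],P[:,1]-s.x[1])<.012)&(P[:,2]>.08)]
        print(fn,n,s.x.round(4),len(Q),np.percentile(T[:,2],99.))
```

```text
s0 blue [ 0.4872 -0.1749] 328 0.14747940993327588
s0 red [ 0.4595 -0.0876] 349 0.14730296166342105
s0 purple [ 0.3531 -0.159 ] 288 0.14019920073305922
d0 blue [ 0.4864 -0.1737] 430 0.14691360574347168
d0 red [ 0.4599 -0.0878] 406 0.1463690650845256
d0 purple [ 0.3538 -0.1593] 453 0.13968563796153444
```

>>> play_rows(plan=[[200, -270, 60, 0, 0, -0.6, 85], [200, -270, 60, 0, 0, -0.6, 85], [200, -270, 60, 0, 0, -0.6, 85], [200, -270, 60, 0, 0, -0.6, 85], [200, -270, 60, 0, 0, -0.6, 85], [200, -270, 60, 0, 0, -0.6, 85], [200, -270, 60, 0, 0, -0.6, 85], [250, -500, 60, 0, 0, -1.1, 85], [250, -500, 60, 0, 0, -1.1, 85], [250, -500, 60, 0, 0, -1.1, 85], [250, -500, 60, 0, 0, -1.1, 85], [250, -500, 60, 0, 0, -1.1, 85]])

```text
clock: 1.3
tcp_pos: [0.482, 0.1301, 0.2912]
orientation: [2.09, 2.346, -0.001]
contact_force: [-0.0, -0.7, 0.1]
grip_width: 0.0852
```

>>> play_rows(plan=[[5, -307, 0, 0, 0, -0.45, 85], [5, -307, 0, 0, 0, -0.45, 85], [5, -307, 0, 0, 0, -0.45, 85], [5, -307, 0, 0, 0, -0.45, 85], [5, -307, 0, 0, 0, -0.45, 85], [5, -307, 0, 0, 0, -0.45, 85], [5, -307, 0, 0, 0, -0.45, 85], [5, -307, -60, 0, 0, -0.45, 85], [5, -307, -100, 0, 0, -0.45, 85], [5, -307, -100, 0, 0, -0.45, 85], [5, -307, -100, 0, 0, -0.45, 85]])

```text
clock: 2.4
tcp_pos: [0.4867, -0.1729, 0.1916]
orientation: [-2.555, -1.826, 0.003]
contact_force: [0.5, -1.4, 0.3]
grip_width: 0.085
```

Run:
```python
from h import *
o=r.get_obs();print(o['tcp_pos'],o['orientation'],o['contact_force'],o['joints'])
snap('wrist','w1')
snap('scene','s1')
```

```text
[ 0.48667484 -0.17286326  0.19162106] [-2.55531357 -1.82580617  0.00284148] [ 0.49566601 -1.40695822  0.33367337] [-0.35742047  0.31303817  0.7053781   2.00650544 -0.25428635  0.91127682
  0.15179379]
```

View pics/w1.png

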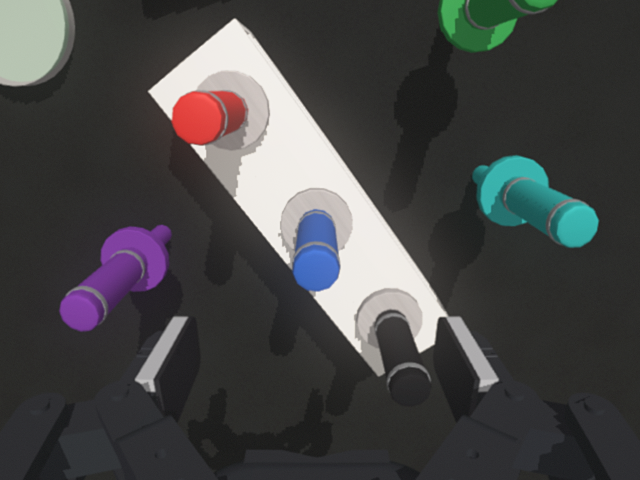

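View pics/s1.png

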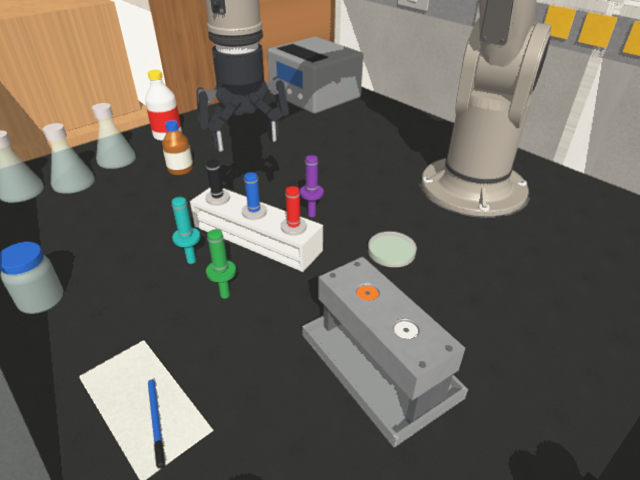

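The wrist view shows blue (top at (316,276)) centred left-right between the fingers. In the scene view the fingers straddle column 252, above the blue top.

Run:
```python
from h import *
f=load('w1')
print(p3(f,316,276),pz(f,316,276,.1445),pz(f,316,212,.067))
```

```text
[ 0.48559612 -0.17439476  0.1459228 ] [ 0.48538041 -0.17501077  0.1445    ] [ 0.48861713 -0.16484619  0.067     ]
```

>>> play_rows(plan=[[0, -1, -40, 0, 0, 0, 85], [0, -1, -70, 0, 0, 0, 85], [0, -1, -99, 0, 0, 0, 85], [0, -1, -99, 0, 0, 0, 85]], grip_force=30)

```text
clock: 2.9
tcp_pos: [0.4866, -0.1733, 0.0917]
orientation: [-2.554, -1.826, 0.002]
contact_force: [-0.3, 0.5, 0.0]
grip_width: 0.085
```

>>> play_rows(plan=[[0, 0, 0, 0, 0, 0, 15], [0, 0, 0, 0, 0, 0, 15], [0, 0, 0, 0, 0, 0, 15], [0, 0, 0, 0, 0, 0, 15], [0, 0, 0, 0, 0, 0, 15], [0, 0, 0, 0, 0, 0, 15], [0, 0, 0, 0, 0, 0, 15], [0, 0, 0, 0, 0, 0, 15]], grip_force=30)

```text
clock: 3.7
tcp_pos: [0.4874, -0.1741, 0.0932]
orientation: [2.556, 1.826, 0.002]
contact_force: [-2.5, 0.8, 7.8]
grip_width: 0.0232
```

Run:
```python
from h import *
snap('scene','s2')
```

```text
(no output)
```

View pics/s2.png

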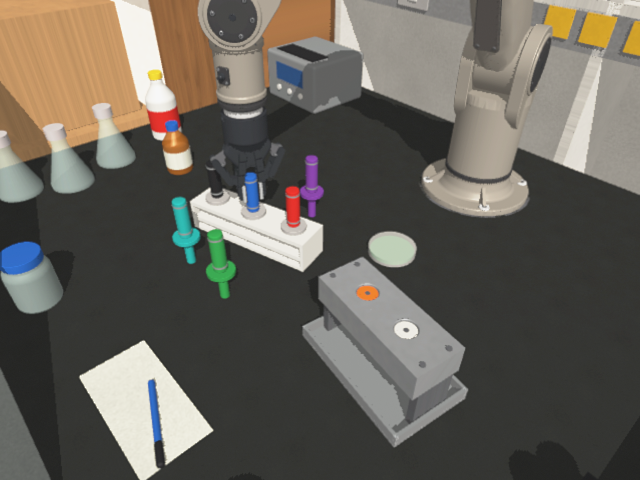

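The fingers closed on the blue handle at 23.2 mm. Next I lift it.

>>> play_rows(plan=[[0, 0, 20, 0, 0, 0, 15], [0, 0, 45, 0, 0, 0, 15], [0, 0, 75, 0, 0, 0, 15], [0, 0, 110, 0, 0, 0, 15], [0, 0, 145, 0, 0, 0, 15], [0, 0, 170, 0, 0, 0, 15], [0, 0, 170, 0, 0, 0, 15]])

```text
clock: 4.45
tcp_pos: [0.4886, -0.1749, 0.2654]
orientation: [2.553, 1.824, 0.008]
contact_force: [0.8, 0.2, -3.6]
grip_width: 0.0235
```

Run:
```python
from h import *
snap('side','d3');snap('scene','s3')
```

```text
(no output)
```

View pics/d3.png

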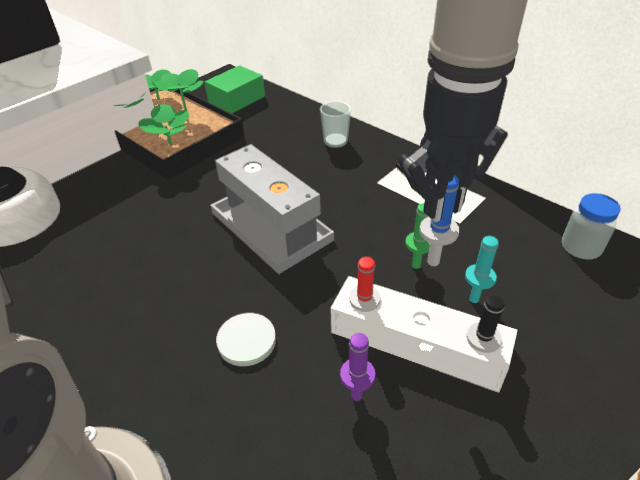

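View pics/s3.png

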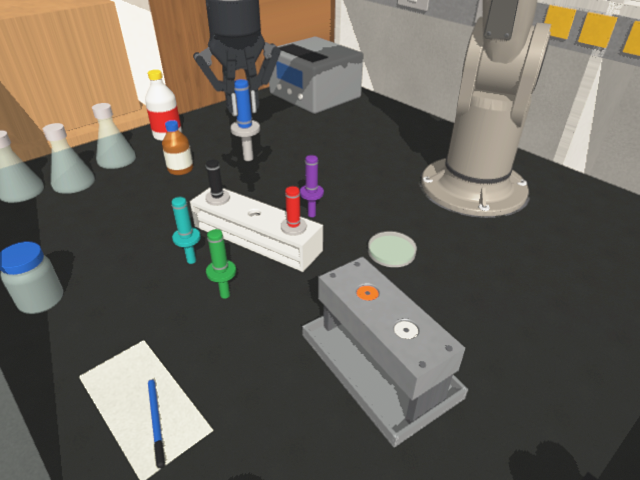

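The drift is out of the rack and held, with its handle at (241,103) and tip at (248,157) in the scene view. I'll measure its axis and tip.

```bash
cat >> h.py <<'E'
def cloud(f):
    vs,us=np.nonzero(f['z_map']>0); z=f['z_map'][vs,us]
    s=cv2.undistortPoints(np.stack([us,vs],1)[:,None].astype(float),f['camera_matrix'],np.array([float(f['k1']),0,0,0.]))[:,0]
    return (np.c_[s*z[:,None],z]-f['t'])@f['R'], f['color'][vs,us]
def axis(f,g,ztip):
    """g: approx grip pt; rod axis fitted from steel rod (r 8) and blue handle (r 12)"""
    from scipy.optimize import least_squares
    P,C=cloud(f); C=C.astype(int)
    near=np.hypot(P[:,0]-g[0],P[:,1]-g[1])<.03
    rel=P[:,2]-g[2]
    blue=near&(C[:,0]>C[:,2]+50)&(abs(rel)<.035)
    rod=near&(rel<-.057)&(rel>-.097)&(P[:,2]>ztip)
    H,Q=P[blue],P[rod]
    g=np.array(g)
    def res(p):
        a=lambda X:(X[:,:2]-g[:2])-p[:2]-np.outer(X[:,2]-g[2],p[2:])
        return np.r_[np.linalg.norm(a(H),axis=1)-.012,np.linalg.norm(a(Q),axis=1)-.008]
    s=least_squares(res,np.zeros(4),loss='soft_l1',f_scale=.001)
    c=g[:2]+s.x[:2]
    print('grip',c.round(4),'slope',s.x[2:].round(3),'tip',(c-.1*s.x[2:]).round(4),len(H),len(Q),'cost',s.cost)
    return s.x
E
python3 - <<'E'
from h import *
for n in('s3','d3'): axis(load(n),[.487,-.174,.28],.17)
E
```

```text
grip [ 0.4884 -0.1749] slope [-0.    -0.002] tip [ 0.4884 -0.1747] 519 191 cost 0.0002828345576688692
grip [ 0.4883 -0.1749] slope [0.002 0.   ] tip [ 0.4881 -0.1749] 491 247 cost 0.0001669782650915548
```

The drift hangs upright and centred on the TCP. I'll carry it over the orange bore.

>>> play_rows(plan=[[4, 40, 0, 0, 0, 0, 15], [9, 80, 0, 0, 0, 0, 15], [13, 120, 0, 0, 0, 0, 15], [18, 160, 0, 0, 0, 0, 15], [22, 200, 0, 0, 0, 0, 15], [26, 240, 0, 0, 0, 0, 15], [31, 280, 0, 0, 0, 0, 15], [34, 310, 0, 0, 0, 0, 15], [35, 328, 0, 0, 0, 0, 15], [35, 328, 0, 0, 0, 0, 15], [35, 328, -15, 0, 0, 0, 15], [35, 328, -15, 0, 0, 0, 15]])

```text
clock: 5.75
tcp_pos: [0.5204, 0.1515, 0.2451]
orientation: [-2.558, -1.823, 0.008]
contact_force: [-0.9, -0.1, -2.5]
grip_width: 0.0232
```

Run:
```python
from h import *
o=r.get_obs();print(o['tcp_pos'],o['orientation'],o['contact_force'])
g=o['tcp_pos']+[0,0,.015]
axis(snap('side','d4'),g,.125);axis(snap('scene','s4'),g,.125)
```

```text
[0.52042936 0.15151556 0.24511251] [-2.55812972 -1.82341562  0.00773941] [-0.9315456  -0.06768936 -2.5286717 ]
grip [0.5201 0.1513] slope [0.012 0.005] tip [0.5189 0.1508] 456 192 cost 0.00030406450183961744
grip [0.5212 0.1515] slope [ 0.015 -0.001] tip [0.5197 0.1516] 634 268 cost 0.00027276966730328085
```

View pics/d4.png

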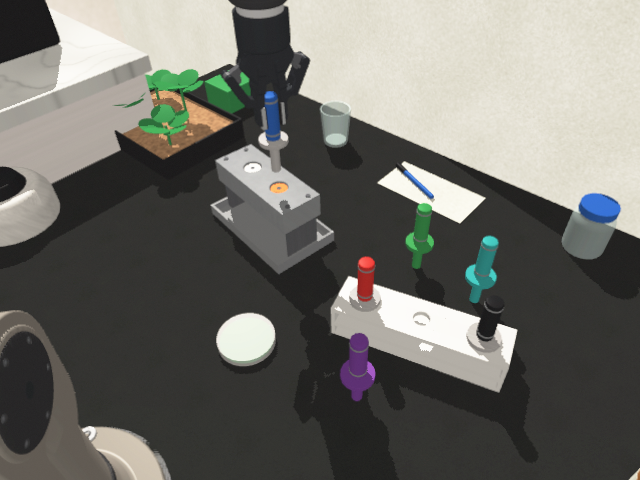

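View pics/s4.png

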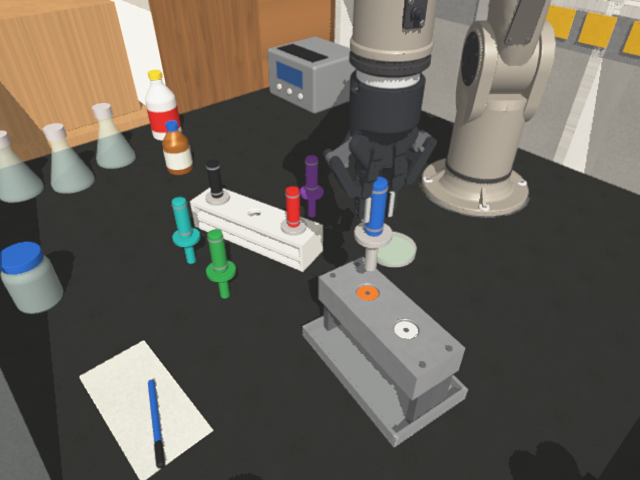

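>>> play_rows(plan=[[4.5, 2.5, -10, 0, 0, 0, 15], [4.5, 2.5, -25, 0, 0, 0, 15], [4.5, 2.5, -36, 0, 0, 0, 15], [4.5, 2.5, -36, 0, 0, 0, 15], [4.5, 2.5, -36, 0, 0, 0, 15]])

```text
clock: 6.35
tcp_pos: [0.5266, 0.1562, 0.2113]
orientation: [2.556, 1.826, -0.001]
contact_force: [-0.1, 0.1, -2.3]
grip_width: 0.0235
```

Run:
```python
from h import *
f=snap('side','d5');g=snap('scene','s5')
a=f['color'][80:260,180:360];b=g['color'][190:370,280:460]
cv2.imwrite('pics/c5.png',cv2.resize(np.hstack([a,b]),None,fx=2.2,fy=2.2,interpolation=cv2.INTER_CUBIC))
```

```text
(no output)
```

View pics/c5.png

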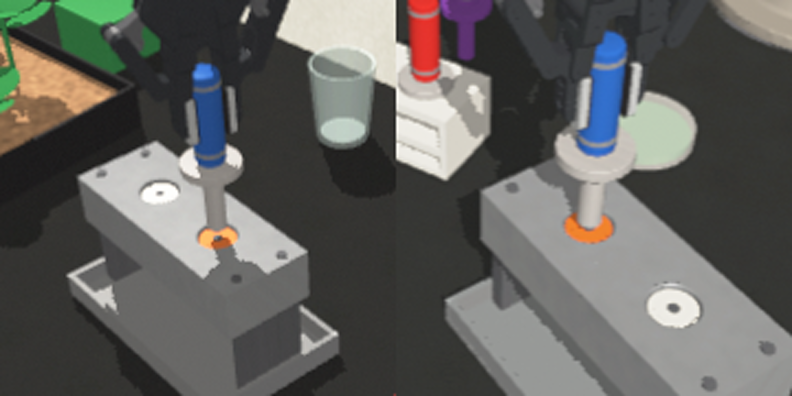

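The tip is just above the orange sleeve in both crops. The TCP reads about 2.5 mm past the bore centre, so I'll correct that while lowering to contact.

>>> play_rows(plan=[[-2.5, -2.5, -4, 0, 0, 0, 15], [-2.5, -2.5, -7, 0, 0, 0, 15], [-2.5, -2.5, -10, 0, 0, 0, 15], [-2.5, -2.5, -13, 0, 0, 0, 15], [-2.5, -2.5, -16, 0, 0, 0, 15], [-2.5, -2.5, -16, 0, 0, 0, 15]])

```text
clock: 7.05
tcp_pos: [0.5241, 0.1541, 0.1954]
orientation: [-2.556, -1.826, -0.001]
contact_force: [0.3, -0.3, -3.2]
grip_width: 0.0233
```

>>> play_rows(plan=[[0, 0, -3, 0, 0, 0, 15], [0, 0, -6, 0, 0, 0, 15], [0, 0, -6, 0, 0, 0, 15]])

```text
clock: 7.35
tcp_pos: [0.5239, 0.154, 0.189]
orientation: [-2.556, -1.827, 0.0]
contact_force: [0.4, 0.0, -2.5]
grip_width: 0.023
```

Run:
```python
from h import *
f=snap('side','d6');g=snap('scene','s6')
a=f['color'][80:260,180:360];b=g['color'][190:370,280:460]
cv2.imwrite('pics/c6.png',cv2.resize(np.hstack([a,b]),None,fx=2.2,fy=2.2,interpolation=cv2.INTER_CUBIC))
for q in (f,g):
    P,C=cloud(q); C=C.astype(int); m=(np.hypot(P[:,0]-.524,P[:,1]-.154)<.011)&(C[:,0]>C[:,2]+50)&(P[:,2]>.15)
    print(np.percentile(P[m,2],[2,98]))
```

```text
[0.18094151 0.24176023]
[0.16927152 0.24277114]
```

View pics/c6.png

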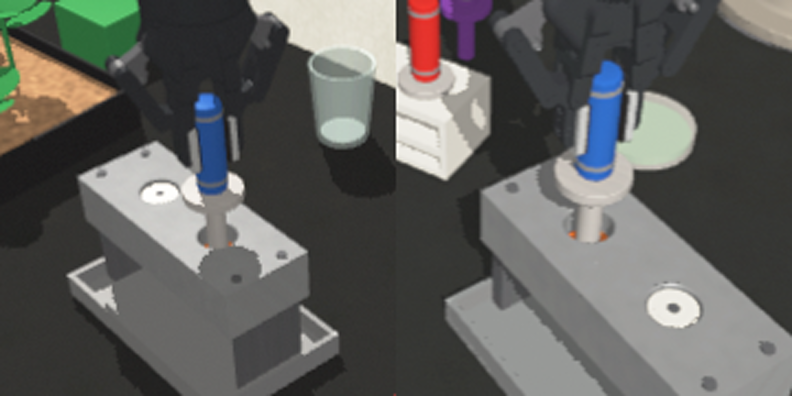

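The sleeve is moving down: its top is now well inside the bore in both crops. I'll keep pushing.

>>> play_rows(plan=[[0, 0, -3, 0, 0, 0, 15], [0, 0, -6, 0, 0, 0, 15], [0, 0, -9, 0, 0, 0, 15]])

```text
clock: 7.75
tcp_pos: [0.5243, 0.1541, 0.1809]
orientation: [-2.556, -1.826, -0.001]
contact_force: [-2.0, 0.0, 7.9]
grip_width: 0.0235
```

>>> play_rows(plan=[[0, 0, -3, 0, 0, 0, 15], [0, 0, -6, 0, 0, 0, 15], [0, 0, -9, 0, 0, 0, 15], [0, 0, -12, 0, 0, 0, 15], [0, 0, -15, 0, 0, 0, 15], [0, 0, -18, 0, 0, 0, 15], [0, 0, -21, 0, 0, 0, 15], [0, 0, -24, 0, 0, 0, 15], [0, 0, -27, 0, 0, 0, 15], [0, 0, -27, 0, 0, 0, 15]])

```text
clock: 8.75
tcp_pos: [0.5237, 0.1538, 0.1528]
orientation: [-2.556, -1.826, 0.001]
contact_force: [0.1, -0.8, -2.0]
grip_width: 0.0232
```

Run:
```python
from h import *
f=snap('side','d7');g=snap('scene','s7')
a=f['color'][80:280,180:360];b=g['color'][250:450,280:480]
cv2.imwrite('pics/c7.png',cv2.resize(np.hstack([a,b]),None,fx=2.05,fy=2.05,interpolation=cv2.INTER_CUBIC))
for q in (f,g):
    P,C=cloud(q); C=C.astype(int); m=(np.hypot(P[:,0]-.524,P[:,1]-.154)<.011)&(C[:,0]>C[:,2]+50)&(P[:,2]>.15)
    print(np.percentile(P[m,2],[2,98]))
```

```text
[0.15495857 0.20538782]
[0.1510039  0.20708594]
```

View pics/c7.png

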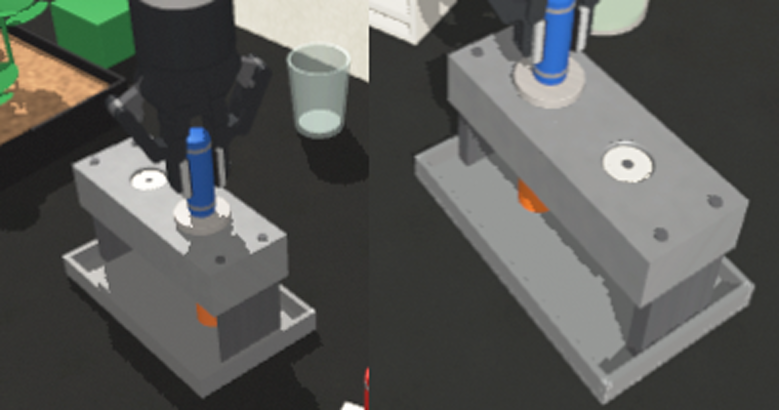

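Force reached 7.9 N, and orange now shows under the block at about (530,193) in the right-hand crop. The collar is about 2–3 mm above the block, so I'll check the sleeve's height and seat the collar.

>>> play_rows(plan=[[0, 0, -1.5, 0, 0, 0, 15], [0, 0, -3, 0, 0, 0, 15], [0, 0, -3, 0, 0, 0, 15]])

```text
clock: 9.15
tcp_pos: [0.5242, 0.1541, 0.1513]
orientation: [-2.556, -1.826, -0.001]
contact_force: [-4.0, -0.7, 7.4]
grip_width: 0.0235
```

Run:
```python
from h import *
f=snap('side','d8');g=snap('scene','s8')
for q in (f,g):
    P,C=cloud(q); C=C.astype(int); m=(np.hypot(P[:,0]-.524,P[:,1]-.154)<.011)&(C[:,0]>C[:,2]+50)&(P[:,2]>.15)
    print('top',np.percentile(P[m,2],[2,98]))
    m=(np.hypot(P[:,0]-.524,P[:,1]-.154)<.1)&(C[:,2]>C[:,0]+70)&(P[:,2]<.11)
    print('or',m.sum(),np.percentile(P[m],[3,50,97],axis=0).round(3))
```

```text
top [0.16085114 0.20408602]
or 65 [[0.509 0.142 0.007]
 [0.512 0.151 0.015]
 [0.516 0.162 0.028]]
top [0.15673695 0.20483516]
or 122 [[0.533 0.147 0.007]
 [0.54  0.159 0.017]
 [0.542 0.168 0.031]]
```

The sleeve stands in the tray (orange seen from z = 7 to about 30 mm), and the collar bears on the block with 7 N. I'll release gently and retreat upward.

>>> play_rows(plan=[[0, 0, 0, 0, 0, 0, 30], [0, 0, 0, 0, 0, 0, 50], [0, 0, 0, 0, 0, 0, 85], [0, 0, 0, 0, 0, 0, 85], [0, 0, 0, 0, 0, 0, 85], [0, 0, 0, 0, 0, 0, 85], [0, 0, 20, 0, 0, 0, 85], [0, 0, 50, 0, 0, 0, 85], [0, 0, 90, 0, 0, 0, 85], [0, 0, 130, 0, 0, 0, 85], [0, 0, 150, 0, 0, 0, 85], [0, 0, 150, 0, 0, 0, 85]])

```text
clock: 10.45
tcp_pos: [0.5258, 0.1543, 0.3036]
orientation: [2.556, 1.826, 0.01]
contact_force: [-0.3, -0.1, 0.0]
grip_width: 0.0848
```

Run:
```python
from h import *
o=r.get_obs();print(o['clock'],o['tcp_pos'],o['contact_force'],abs(o['qvel']).max())
f=snap('side','d9');g=snap('scene','s9')
a=f['color'][80:280,180:360];b=g['color'][200:400,280:480]
cv2.imwrite('pics/c9.png',cv2.resize(np.hstack([a,b]),None,fx=2.05,fy=2.05,interpolation=cv2.INTER_CUBIC))
from scipy.optimize import least_squares
for q in (f,g):
    P,C=cloud(q); C=C.astype(int); m=(np.hypot(P[:,0]-.524,P[:,1]-.154)<.03)&(C[:,0]>C[:,2]+50)&(P[:,2]>.13)&(P[:,2]<.22)
    Q=P[m]; B=Q[Q[:,2]<.2]
    s=least_squares(lambda p:np.hypot(B[:,0]-p[0]-p[2]*(B[:,2]-.165),B[:,1]-p[1]-p[3]*(B[:,2]-.165))-.012,[.524,.154,0,0],loss='soft_l1',f_scale=.001)
    print('top',np.percentile(Q[:,2],98),'axis',s.x.round(4))
    m=(np.hypot(P[:,0]-.524,P[:,1]-.154)<.1)&(C[:,2]>C[:,0]+70)&(P[:,2]<.11)
    print('or',m.sum(),np.percentile(P[m],[3,50,97],axis=0).round(3))
```

```text
10.45 [0.5257651  0.15429703 0.30364223] [-0.26232535 -0.11900175  0.03619561] 0.06712184434190734
top 0.2035387990697345 axis [ 0.5237  0.1537  0.0008 -0.0015]
or 65 [[0.51  0.143 0.007]
 [0.512 0.151 0.015]
 [0.517 0.162 0.028]]
top 0.2045759579408226 axis [0.5237 0.154  0.0032 0.0028]
or 122 [[0.533 0.147 0.007]
 [0.54  0.159 0.017]
 [0.541 0.168 0.03 ]]
```

View pics/c9.png

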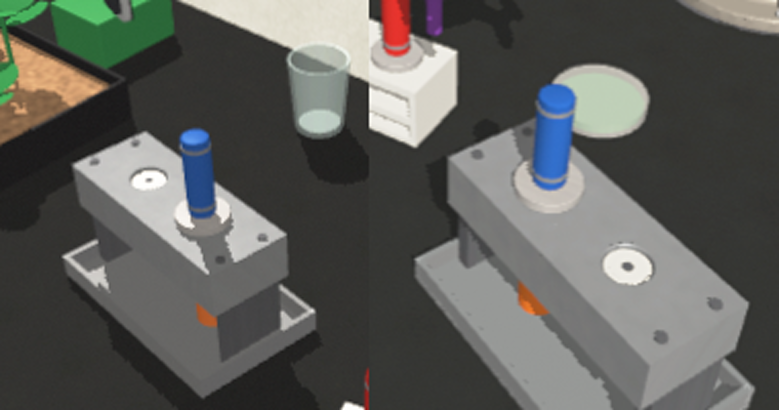

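Both crops show the drift upright with its collar on the block, the orange sleeve in the tray and the white sleeve in place. Nothing is touching the gripper, so I'll hand in.

```bash
python3 -c "
from bench import r
print(r.hand_in())"
```

```text
the job is handed in; nothing more can be done
None
```

The orange sleeve is out of the block and in the tray, and the blue drift is standing in the cleared bore with the gripper withdrawn. I handed the job in at about 10.5 s; no verdict is reported.

- **Drift:** in both views its axis is within about 1 mm of the bore centre I measured, and it leans less than 0.005 rad. Its top reads about 204 mm, which puts the grip point near 166 mm, so the collar is down on the block (limit 172 mm).
- **Orange sleeve:** it stands in the tray under its bore, with orange visible from 7 to about 30 mm above the bench. It was in the same place before and after I released the drift.
- **White sleeve:** it looks unmoved in the final pictures; I did not measure its position again.
- **Gripper:** it is open and about 0.1 m above the drift, with contact force near zero.

**Force readings:** the first pushes showed only about −2 to −3 N at the wrist, roughly the drift's weight, although the pictures showed the sleeve already moving down. A clear push of 7.9 N appeared a moment later. By the camera-measured drift height, the sleeve was then still about 8 mm from coming free, but I took no picture at that instant.

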